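# Kit the handed corner brackets, turning over the mirrored one

### The job

Fill the black kit tray: lay the two loose L-shaped brackets flat down between the blocks of its two empty L-shaped places, one in each, beside the bracket that is already there. One of them lies mirrored on the bench and will not fit as it lies: turn that one over, but do not turn over or stand on edge the one that already lies the right way round. Either may go in either place; leave the bracket in the tray, the tin, the small meter and the tape roll where they are.

Things in the scene. Friction and masses are not known exactly. Their poses are not given: they have to be found in the camera images.
- bracket_a: Dark flat L bracket, 18 mm thick, legs 20 mm wide, 80 to 160 g. Origin: centre of its 84 x 56 mm outline, mid-thickness. Long leg: own x -42..42, y -28..-8 mm; short leg: x -42..-22, y -28..28. Both faces look alike. Starts flat on the bench: own z up = right way round, z down = mirrored. Can stand alone on its 84 x 18 mm edge (y = -28). Holes are for looks only.
- bracket_a_toe (a point): point at the end of the short leg of bracket_a: (-32, +28, 0) mm in the bracket's axes
- bracket_b: Dark flat L bracket, 18 mm thick, legs 20 mm wide, 80 to 160 g. Origin: centre of its 84 x 56 mm outline, mid-thickness. Long leg: own x -42..42, y -28..-8 mm; short leg: x -42..-22, y -28..28. Both faces look alike. Starts flat on the bench: own z up = right way round, z down = mirrored. Can stand alone on its 84 x 18 mm edge (y = -28). Holes are for looks only.
- bracket_b_toe (a point): point at the end of the short leg of bracket_b: (-32, +28, 0) mm in the bracket's axes
- bracket_done: third bracket, same part and axes, already lying the right way round in the middle place of the tray (an example of the right hand)
- bracket_done_toe (a point): point at the end of its short leg, as for the others
- kit_tray: Black tray fixed to the bench: base 124 x 276 x 5 mm with three equal L-shaped places 90 mm apart along its own y, each outlined by blocks 10 mm high with 3 mm play round the bracket. No blocks beside the long leg at the place's x -27 to 16 mm (finger room), nor at the short leg's two sides beyond the place's y -6 mm. Origin: centre of underside, z up.
- nest_0 (a point): place 0 of the tray (own -y end): where a bracket's origin is when it lies in it, 14 mm above the bench; a seated bracket's own axes equal this point's axes (x along the long leg, y along the short leg, z up)
- nest_0_toe (a point): where the toe point of a bracket lying in place 0 is
- nest_1 (a point): place 1 of the tray (middle): where a bracket's origin is when it lies in it, 14 mm above the bench; a seated bracket's own axes equal this point's axes (x along the long leg, y along the short leg, z up)
- nest_1_toe (a point): where the toe point of a bracket lying in place 1 is
- nest_2 (a point): place 2 of the tray (own +y end): where a bracket's origin is when it lies in it, 14 mm above the bench; a seated bracket's own axes equal this point's axes (x along the long leg, y along the short leg, z up)
- nest_2_toe (a point): where the toe point of a bracket lying in place 2 is
- flux_tin: yellow round tin 50 mm across, 26 mm high, bystander; origin under its centre
- usb_meter: small black meter with a plug, 26 x 71 x 14 mm, bystander; origin under its centre
- mask_tape: roll of cream masking tape 58 mm across, 18 mm high, bystander; origin under its centre
Things that resemble listed ones, but are neither listed nor needed, are in the scene too. What is shaped like the bracket_b but orange or red is not meant. What is shaped like the bracket_a but blue is not meant.

How it is judged:
At the end, for the whole second after the job is handed in: The two brackets lie in the two outer places, one in each (two cannot share one), and the third still in the middle place: all right way round and flat (own z within 0.08 rad of up), origin within 6 mm and toe within 8 mm horizontally of the place's points, no more than 3 mm too high, at rest (((horizontal distance between bracket_a and nest_0 below 0.006 m and horizontal distance between bracket_a_toe and nest_0_toe below 0.008 m and z of bracket_a in the frame of nest_0 below 0.003 m) or (horizontal distance between bracket_a and nest_2 below 0.006 m and horizontal distance between bracket_a_toe and nest_2_toe below 0.008 m and z of bracket_a in the frame of nest_2 below 0.003 m)) and angle between each of bracket_a, bracket_b, bracket_done's own z axis and vertical below 0.08 rad and linear speed of each of bracket_a, bracket_b, bracket_done below 0.02 m/s and ((horizontal distance between bracket_b and nest_0 below 0.006 m and horizontal distance between bracket_b_toe and nest_0_toe below 0.008 m and z of bracket_b in the frame of nest_0 below 0.003 m) or (horizontal distance between bracket_b and nest_2 below 0.006 m and horizontal distance between bracket_b_toe and nest_2_toe below 0.008 m and z of bracket_b in the frame of nest_2 below 0.003 m)) and (horizontal distance between bracket_done and nest_1 below 0.006 m and horizontal distance between bracket_done_toe and nest_1_toe below 0.008 m and z of bracket_done in the frame of nest_1 below 0.003 m)); the robot touches nothing.
It fails at once if the bracket that already lay the right way round was stood up or turned over (tilted by more than 1 rad) (angle between bracket_a's own z axis and vertical above 1 rad).
It fails at once if the bracket already in the tray was taken out (moved by more than 15 mm) (distance of bracket_done from where it was at the start of the episode above 0.015 m).
It fails at once if the tin, the meter or the tape roll was moved by more than 30 mm (distance of any of flux_tin, usb_meter, mask_tape from where it was at the start of the episode above 0.03 m).
It also fails if it takes over 64 s, if anything falls off the work surface, if the arm or the gripper's body presses on something with over 40 N, if the wrist force passes 120 N, or if a joint passes its speed limit or range.

### The arm

A 6-joint arm with a two-finger parallel gripper is mounted at the origin on a cart in front of the work surface, level with it; the furniture and walls round the work are solid. World frame = base frame: x ahead of the robot, y to its left, z up, the work surface at z = 0. Lengths are in m, angles in rad, forces in N, time in s.
With the tool pointing down it reaches from about 0.375 to 0.75 m from the base axis. Payload 9 kg.
Tool frame: the origin (TCP) lies on the mounting face of the last link; the fingertips stand 173 mm ahead of it and the grasp point (between the pads) lies 155 mm ahead of it (r.finger_overhang is the distance from the TCP to the fingertips, in m); z points along the fingers, y is the line along which they close (so a half turn about z gives the same grasp; the last joint's range is limited). The gripper opens to 85 mm and grips with 20 to 120 N. Pads are 22 mm wide; open, the fingers measure 114 mm over their backs; the gripper's body (76 mm by 85 mm) begins 54 mm behind the grasp point. The pads swing forward as they close: fully open they stand 13 mm farther back than shut.
Start: joints at [-1.324, 0.104, 0.097, 1.564, 0, 1.353], TCP at [0.269, -0.536, 0.405] pointing down, gripper open.
Joint ranges: [-2.99, 2.99], [-0.84, 1.86], [-1.1, 1.16], [-1.84, 2.11], [-1.51, 1.56], [-3.14, 3.14]. Speed limits (rad/s): [2.22, 2.22, 2.57, 3.14, 3.14, 3.14].

### API

Orientations are given as a rotation vector (axis times angle).
In Python, from bench import telemetry, eyes, order, r gives the robot as it stands.
- The arm moves only by the tool apply_moves, never from a script. Its argument "rows" is one flat list of numbers, 5 for each row, row after row: the finger opening in mm, from 0 to 85.4, then the shift along the tool's x, y, z normalised to -1 to 1, where 1 is 0.05 m, then the turn about the tool's z normalised to -1 to 1, where 1 is 0.15 rad. In form: [hand, dx, dy, dz, yaw, hand, dx, dy, dz, yaw, ...]. A call has 1 to 5 rows; each row shifts and turns the commanded pose from where the row before left it, along the tool's axes as they then stand; what a row does not reach is not made up. A row lasts 1/8 s, in which the tool goes at most 62.5 mm and 10.7 degrees, less where a joint would pass 70% of its speed; a pose out of reach is approached as far as the arm can. A call with a number of a shift or a turn outside -1 to 1 is refused whole. A call with a gripper value outside its range is refused whole. The fingers move at their own pace and stop on an object; the grip force is fixed at half the most. Time passes only in rows, so rows that do not move let the fingers close. It gives the time, the measured TCP pose, the force, the opening and the grip force at its end, in the units of the state.
- telemetry.get_obs(): the state, without advancing time (a new reading comes with each control period).
- eyes.camera(name): name is "side" or "top"; returns a dict with "img" (420x560x3 uint8, red, green, blue), "vfov" (degrees; the focal length in pixels is half the picture's height over the tangent of half this angle, whatever the lens; pixels are square), "cx", "cy" (the principal point, pixels), "k1" (the pictures are not rectified: a ray, as slopes to the right and down, at radius r is drawn at 1 + k1 r^2 times it, then the intrinsics apply), "view" (4x4, takes a point from world to camera coordinates). Camera axes: x right, y down, z forward; pixel columns grow to the right and rows downward; lengths in m; the calibration is good to about 2 mm. A picture is of the moment at which its call begins. There is no depth.
- order.hand_in(): hands the job in; it is judged then, once.
The state is a dict: "clock": time; "qpos": joint angles; "qd": joint speeds; "joint_efforts": joint torques, N m; "eef_pos": TCP position; "tcp_rot": TCP orientation; "contact_force": force on the tool from outside, world axes, zero at the start; "wrist_torque": the same for the moment, N m; "width": finger opening in m; "grasp_force": force on a finger pad.
Only numpy, scipy, OpenCV 4.12 (cv2) and the standard library are available. Lean on these libraries where they do the work, as an engineer would, in place of code of your own. Each camera call takes 0.05 s, during which the arm holds its last target. There are 200 camera calls.

## Working session

There is one attempt and no reset: what is moved stays moved. The work goes in short steps, Python scripts to look and compute and a tool call to move; the robot and the scene stay as the last step left them, time stands still between calls to the robot, and variables do not carry over. Pictures are saved under pics/ and viewed, at most 10 in all, crops included, and the job is handed in when it is done.

Besides the shell and the picture viewer there is one more tool, called after "Emit:" as name(argument=value, ...) on one line, values as JSON. apply_moves: Moves the arm, as the interface text tells. Its arguments: {"type":"object","properties":{"rows":{"type":"array","items":{"type":"number"}}},"required":["rows"]}

```bash
ls; mkdir -p pics; python3 - <<'E'
from bench import telemetry, eyes, order, r
import cv2,numpy as np
print(telemetry.get_obs())
for n in("top","side"):
    c=eyes.camera(n); np.savez(f"pics/{n}0.npz",**c)
    print(n,c["vfov"],c["cx"],c["cy"],c["k1"],np.round(c["view"],4).tolist())
    cv2.imwrite(f"pics/{n}0.png",cv2.resize(c["img"][:,:,::-1],(800,600),interpolation=cv2.INTER_CUBIC))
E
```

```text
pics
{'clock': 0.0, 'qpos': array([-1.32371856e+00,  1.04694252e-01,  9.64826674e-02,  1.56390620e+00,
        5.94753974e-06,  1.35308419e+00]), 'qd': array([-0.00184068, -0.00016991, -0.00074225, -0.00078885,  0.00178179,
        0.00113709]), 'joint_efforts': array([ 3.88215529e-03, -5.56928122e+01,  5.03648007e+01,  1.68447598e-02,
       -3.18581078e-05,  3.00831198e-05]), 'eef_pos': array([ 0.26891721, -0.53624296,  0.40393251]), 'tcp_rot': array([-3.05585325e+00, -7.23231950e-01,  2.11264559e-05]), 'contact_force': array([-0.04931526,  0.34373491,  0.54366816]), 'wrist_torque': array([ 0.03437232, -0.04564158,  0.01532991]), 'grasp_force': 0.0, 'width': 0.08581783447874694}
top 51.4252463809945 280.3613304826345 209.76110130021232 -0.11266348144152384 [[-0.0149, -0.9998, 0.012, -0.0956], [-0.9894, 0.013, -0.1449, 0.5232], [0.1447, -0.0141, -0.9894, 1.1998], [0.0, 0.0, 0.0, 1.0]]
side 42.06333662074381 290.40572072569785 211.6126406618881 0.06628079270771339 [[0.9727, -0.2319, 0.0005, -0.5133], [-0.1445, -0.608, -0.7807, 0.0561], [0.1814, 0.7593, -0.6249, 1.5564], [0.0, 0.0, 0.0, 1.0]]
```

View pics/top0.png

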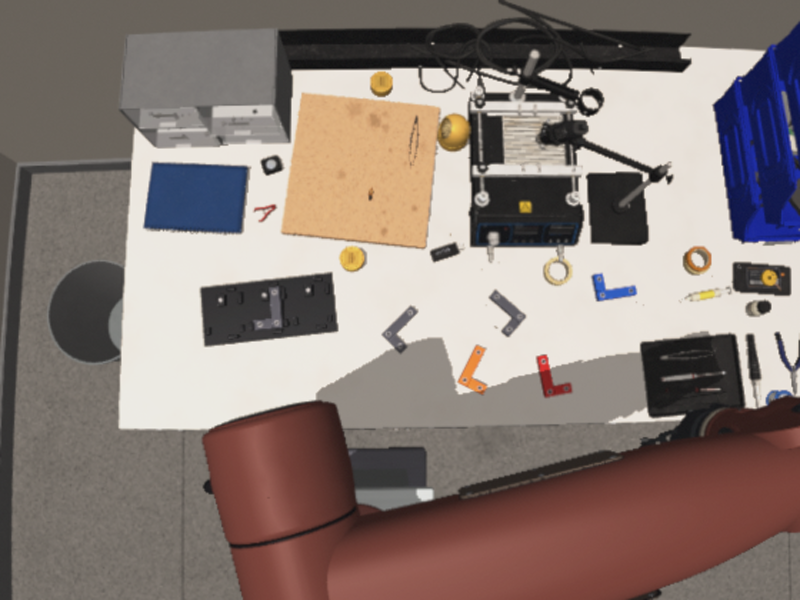

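View pics/side0.png

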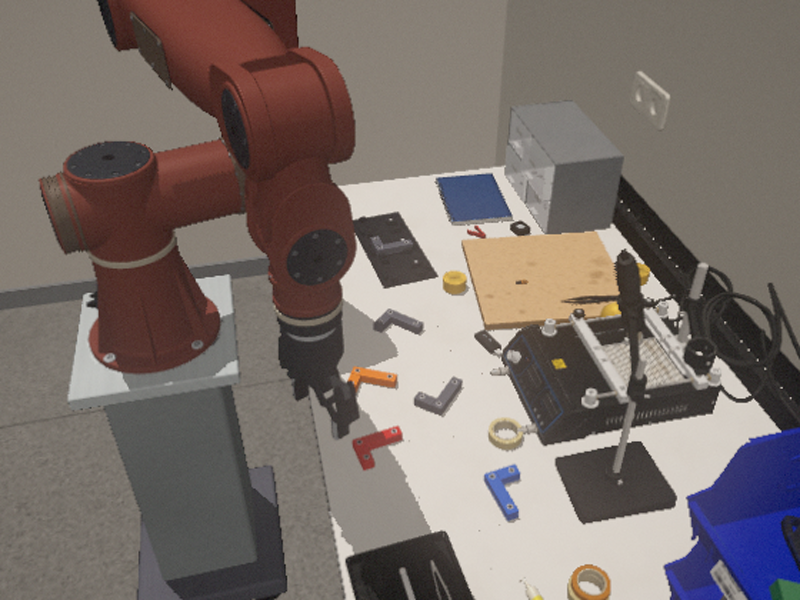

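The top view (800x600 scale) shows the tray at (270,308) with bracket_done inside. Two dark grey L's lie at (402,328) and (507,312); the orange (473,370), red (553,377) and blue (613,288) L's are decoys. Next I'll check this in an enlarged crop and fit poses in both views.

```bash
cat > h.py <<'E'
import numpy as np,cv2
from scipy.optimize import minimize
L=np.array([[-42,-28],[42,-28],[42,-8],[-22,-8],[-22,28],[-42,28]])/1000.
def proj(c,P):
    P=np.atleast_2d(P); V=np.array(c["view"]); q=P@V[:3,:3].T+V[:3,3]
    s=q[:,:2]/q[:,2:]; s=s*(1+float(c["k1"])*(s**2).sum(1,keepdims=True))
    f=210/np.tan(np.radians(float(c["vfov"]))/2)
    return s*f+[float(c["cx"]),float(c["cy"])]
def ray(c,uv):  # -> origin, dir in world
    V=np.array(c["view"]); f=210/np.tan(np.radians(float(c["vfov"]))/2)
    d=(np.array(uv)-[float(c["cx"]),float(c["cy"])])/f; s=d.copy()
    for _ in range(20): s=d/(1+float(c["k1"])*(s**2).sum())
    R=V[:3,:3]; return -R.T@V[:3,3], R.T@np.r_[s,1]
def onz(c,uv,z):
    o,d=ray(c,uv); return o+d*(z-o[2])/d[2]
def rot(yaw,mir):
    R=np.array([[np.cos(yaw),-np.sin(yaw),0],[np.sin(yaw),np.cos(yaw),0],[0,0,1]])
    return R@np.diag([1,-1,-1]) if mir else R
def sil(c,poly,h,p,R,S=4):
    """poly Nx2, thickness h (centred), origin p"""
    n=len(poly); A=[proj(c,(np.c_[poly,np.full(n,s*h/2)])@R.T+p) for s in(-1,1)]
    m=np.zeros((420*S,560*S),np.uint8); sh=4
    def fp(q): cv2.fillPoly(m,[np.round(((q+.5)*S-.5)*2**sh).astype(np.int32)],255,shift=sh)
    fp(A[0]);fp(A[1])
    for i in range(n):
        j=(i+1)%n; fp(np.array([A[0][i],A[0][j],A[1][j],A[1][i]]))
    return cv2.resize(m,(560,420),interpolation=cv2.INTER_AREA)/255.
def fit(cs,masks,x0,mir,poly=L,h=.018,fixz=None):
    def cost(v):
        p=np.array([v[0],v[1],fixz if fixz is not None else v[3]]); R=rot(v[2],mir)
        return sum(np.abs(sil(c,poly,h,p,R)-m).sum() for c,m in zip(cs,masks))
    n=len(x0); st=np.array([.01,.01,.15,.006])[:n]
    sim=np.vstack([x0]+[np.array(x0)+st*np.eye(n)[i] for i in range(n)])
    r=minimize(cost,x0,method="Nelder-Mead",options=dict(initial_simplex=sim,xatol=1e-5,fatol=.05,maxiter=220))
    return r.x,r.fun
E
python3 - <<'E'
from h import *
t=dict(np.load("pics/top0.npz"));s=dict(np.load("pics/side0.npz"))
k=.7
for n,uv in dict(b402=(402,328),b507=(507,312),done=(270,308),tl=(202,289),tr=(331,273),br=(338,330),bl=(207,346)).items():
    P=onz(t,np.array(uv)*k,.01); print(n,P.round(3),(proj(s,P)/k).round())
a=cv2.resize(t["img"][185:280,130:410],(800,272),interpolation=cv2.INTER_CUBIC)
b=cv2.resize(s["img"][140:300,240:360],(246,328),interpolation=cv2.INTER_CUBIC)
e=cv2.resize(s["img"][205:300,240:340],(345,328),interpolation=cv2.INTER_CUBIC)
o=np.zeros((600,800,3),np.uint8);o[:272]=a;o[272:,:246]=b;o[272:,260:605]=e
cv2.imwrite("pics/crop1.png",o[:,:,::-1])
E
```

```text
b402 [ 0.468 -0.105  0.01 ] [[398. 325.]]
b507 [ 0.498 -0.32   0.01 ] [[440. 398.]]
done [0.512 0.163 0.01 ] [[392. 247.]]
tl [0.554 0.304 0.01 ] [[396. 212.]]
tr [0.583 0.038 0.01 ] [[436. 275.]]
br [0.466 0.024 0.01 ] [[384. 286.]]
bl [0.436 0.291 0.01 ] [[349. 221.]]
```

View pics/crop1.png

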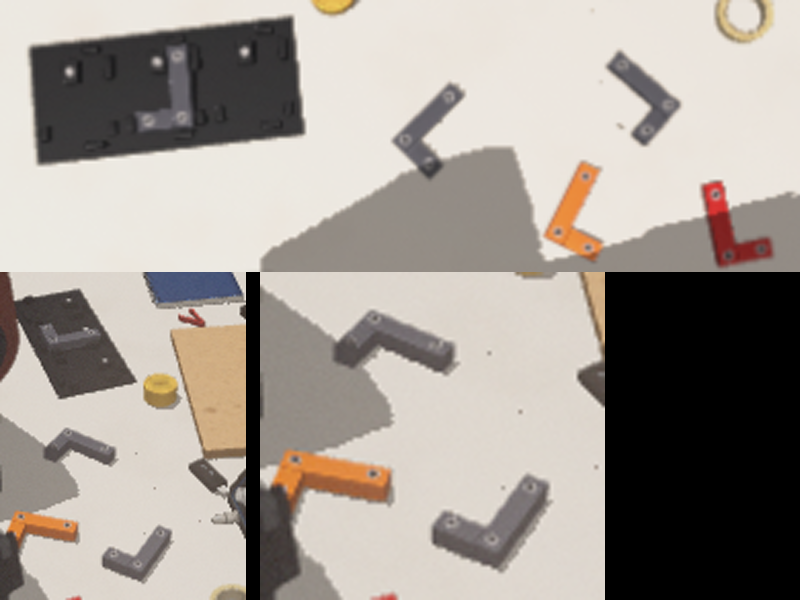

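The crop shows two grey L's. At the left, (405,140), the long leg runs up-right and the short leg down-right, which is mirrored, so it is bracket_b. At the right, (668,105), it has the same hand as bracket_done, so it is bracket_a. Now I'll fit the poses.

```bash
python3 - <<'E'
from h import *
t=dict(np.load("pics/top0.npz"));s=dict(np.load("pics/side0.npz"))
def mask(c,p,rad,lo,hi):
    g=c["img"].astype(float); v=g.max(2); sat=v-g.min(2)
    # soft coverage vs bench brightness
    m=((v<hi)&(v>lo)&(sat<30))
    u=proj(c,p)[0]; 
    n,lab,st,cen=cv2.connectedComponentsWithStats(m.astype(np.uint8))
    d=[np.hypot(*(cen[i]-u)) if st[i,4]>80 else 999 for i in range(1,n)]
    i=1+np.argmin(d); return (lab==i).astype(float),st[i],cen[i]-u
for n,p,y,mir in(("b",[.468,-.105,.01],-0.75,1),("a",[.498,-.32,.01],.8,0)):
    M=[mask(c,p,60,0,h) for c,h in((t,118),(s,125))]
    print(n,[(m[1].tolist(),m[2].round(1)) for m in M])
    for zz in(None,.009):
        x0=[p[0],p[1],y]+([.01] if zz is None else [])
        x,f=fit([t,s],[m[0] for m in M],x0,mir,fixz=zz); print(zz,x.round(4),round(f,1),sum(m[0].sum() for m in M))
    for c,m,nm in((t,M[0],'top'),(s,M[1],'side')):
        x1,f1=fit([c],[m[0]],x[:3],mir,fixz=.009); print(nm,x1.round(4),round(f1,1))
p=[.51,.163,.01]
for c,nm in((t,"top"),(s,"side")):
    g=c["img"].max(2); u=proj(c,p)[0].round().astype(int)
    print(nm,g[u[1]-26:u[1]+26:3,u[0]-50:u[0]+50:4])
E
```

```text
b [([269, 215, 22, 33, 204], array([-2.1,  2. ])), ([261, 218, 35, 16, 292], array([-1.1, -1.4]))]
None [ 0.4651 -0.1123 -0.7902  0.012 ] 188.7 496.0
0.009 [ 0.4661 -0.1105 -0.7791] 195.0 496.0
top [ 0.4646 -0.113  -0.7807] 108.4
side [ 0.4661 -0.1086 -0.8327] 73.7
a [([343, 204, 22, 27, 184], array([ 0.2, -1.6])), ([290, 266, 33, 25, 289], array([-1.2,  1. ]))]
None [ 0.4962 -0.3082  0.8516  0.0105] 300.5 473.0
0.009 [ 0.497  -0.3064  0.8436] 296.7 473.0
top [ 0.4957 -0.3067  0.8038] 143.9
side [ 0.4974 -0.3042  0.8743] 148.4
top [[236 236 236 236 236 236 236 236 236 236 236 236 236 236 236 235 236 236
  236 236 235 233 215 172 236]
 [236 236 236 236 236 236 236 236 237 237 236 236 236 235 234 231 191 167
  112  76  68  46  52  59 236]
 [236 236 236 236 236 235 236 234 234 208 176 138  84  70  58  51  51  52
   52  53  47  46  53  57 236]
 [236 234 223 185 172 110  81  61  54  53  53  51  51  54  47  53  53  53
   53  53  40  53  49  52 237]
 [216  57  54  54  52  52  57  53  52  53  52  47  52 115  67  38  53  54
   54 190  33  54  46  52 237]
 [221  54  54  53  49  53  54  47  52 
[... 2523 characters left out ...]
22  71  71  68  74  75  75  75  81  80
   81 219 219 219 220 219 219]
 [ 45  54  53  57  68  91 192 220 221 140  70  68  65  77  75  78  75 159
   79  87 220 221 221 219 219]
 [ 48  53  61  57  59  90 221 221 220 218  71  73  77  81  77  76  78  78
   78  87 221 222 221 220 219]
 [ 55  53  56  57  86 147 221 221 222 221  73  73  78  77  79  81  78  83
   79  82  96 221 221 217 213]
 [ 52  54  57  77  86 221 221 219 220 221 211  73  73  80  76  78  80  78
   80  86  84 221 213 206 201]
 [ 74  54  63  87 218 220 220 221 221 220 220  75  73  74  80  82  82  82
   79 115 215 221 223 198 198]
 [ 61  78  87  77 221 219 220 221 221 220 221  79  78  73  77  86 214 217
  221 221 220 221 150 211 219]]
```

```bash
cat >> h.py <<'E'
def cover(c,p,rad=45):
    """soft dark coverage around world point p"""
    g=c["img"].astype(float); v=g.max(2); sat=v-g.min(2)
    sh=cv2.morphologyEx(((v>128)&(v<175)).astype(np.uint8),cv2.MORPH_OPEN,np.ones((5,5)))
    near=cv2.dilate(sh,np.ones((5,5)))>0
    bg=np.where(near,145.,np.percentile(v,90)); fg=np.where(near,75.,95.)
    s=np.clip((bg-v)/(bg-fg),0,1); s[sat>35]=0; s[near&(v>125)]=0
    s[s<.15]=0
    u=proj(c,p)[0]
    n,lab,st,cen=cv2.connectedComponentsWithStats((s>.3).astype(np.uint8))
    i=1+np.argmin([np.hypot(*(cen[i]-u)) if st[i,4]>100 else 999 for i in range(1,n)])
    blob=(lab==i).astype(np.uint8)
    cl=cv2.morphologyEx(blob,cv2.MORPH_CLOSE,np.ones((3,3)))
    k=cv2.dilate(blob,np.ones((3,3)))
    m=s*k
    cs,_=cv2.findContours(cl,cv2.RETR_EXTERNAL,cv2.CHAIN_APPROX_NONE)
    f=np.zeros_like(cl);cv2.drawContours(f,cs,-1,1,-1)
    m[cv2.erode(f,np.ones((3,3)))>0]=1
    return m
E
python3 - <<'E'
from h import *
t=dict(np.load("pics/top0.npz"));s=dict(np.load("pics/side0.npz"))
out=[]
for n,p,y,mir in(("b",[.465,-.115,.01],-0.8,1),("a",[.496,-.315,.01],.8,0)):
    M=[cover(c,p) for c in(t,s)]
    for zz in(None,.009):
        x0=[p[0],p[1],y]+([.01] if zz is None else [])
        x,f=fit([t,s],M,x0,mir,fixz=zz); print(n,zz,x.round(4),round(f,1),[m.sum().round() for m in M])
    for c,m,nm in((t,M[0],'top'),(s,M[1],'side')):
        x1,f1=fit([c],[m],x[:3],mir,fixz=.009); print(nm,x1.round(4),round(f1,1))
        S=sil(c,L,.018,np.r_[x[:2],.009],rot(x[2],mir)); u=proj(c,p)[0].astype(int)
        o=np.stack([m*255,S*255,c["img"][:,:,0]],2).astype(np.uint8)[u[1]-28:u[1]+28,u[0]-35:u[0]+35]
        out.append(cv2.resize(o,None,fx=5,fy=5,interpolation=0))
cv2.imwrite("pics/ov1.png",np.vstack([np.hstack(out[:2]),np.hstack(out[2:])]))
E
```

```text
b None [ 0.4662 -0.1125 -0.8136  0.0124] 73.0 [np.float64(290.0), np.float64(337.0)]
b 0.009 [ 0.4671 -0.1113 -0.8132] 98.8 [np.float64(290.0), np.float64(337.0)]
top [ 0.4666 -0.1123 -0.8198] 33.2
side [ 0.4683 -0.1076 -0.8116] 38.8
a None [ 0.4973 -0.3072  0.8421  0.0116] 79.8 [np.float64(298.0), np.float64(422.0)]
a 0.009 [ 0.4969 -0.307   0.8451] 94.5 [np.float64(298.0), np.float64(422.0)]
top [ 0.4967 -0.3081  0.8184] 33.1
side [ 0.4983 -0.3048  0.8413] 38.3
```

View pics/ov1.png

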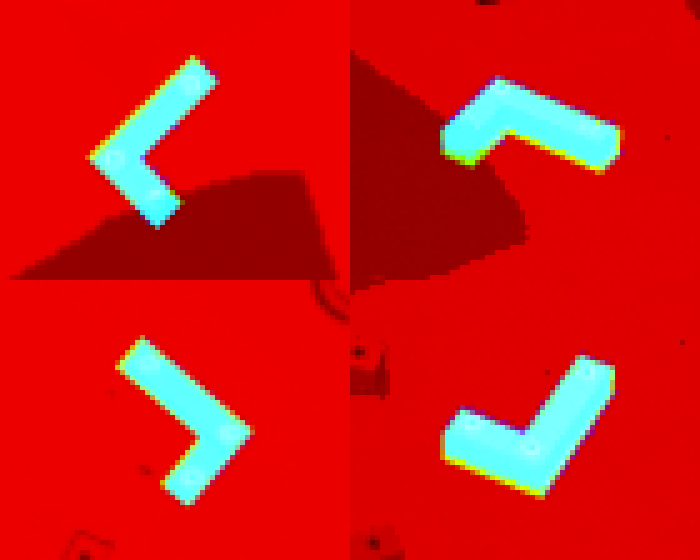

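Overlays align well: green/yellow rims are under 1 px, and the handedness is confirmed. Now I'll fit the tray and bracket_done, and work out the tool geometry.

```bash
cat >> h.py <<'E'
from scipy.spatial.transform import Rotation as Ro
def go(o,xy,yaw,z_tip=None,off=.173):
    """yaw = world dir angle of closing line (mod pi). prints yaw units and shift in tool axes AFTER the turn"""
    R=Ro.from_rotvec(o["tcp_rot"]).as_matrix(); y=R[:,1]; cur=np.arctan2(y[1],y[0])
    d=(yaw-cur+np.pi/2)%np.pi-np.pi/2   # world ccw
    R2=Ro.from_rotvec([0,0,d]).as_matrix()@R
    tgt=np.array([xy[0],xy[1],(z_tip+off) if z_tip is not None else o["eef_pos"][2]])
    print("yaw units",round(-d/.15,2),"(j6 %.2f)"%o["qpos"][5],"shift units",(R2.T@(tgt-o["eef_pos"])/.05).round(3),"axes x,y",R2[:2,0].round(2),R2[:2,1].round(2))
E
python3 - <<'E'
from h import *
from bench import telemetry,r
t=dict(np.load("pics/top0.npz"));s=dict(np.load("pics/side0.npz"))
print("overhang",r.finger_overhang)
T=np.array([[-62,-138],[62,-138],[62,138],[-62,138]])/1000.
m=cover(t,[.51,.164,0]); x,f=fit([t],[m],[.51,.164,.108],0,T,.005,fixz=.0025); print("tray",x.round(4),round(f,1),m.sum())
v=t["img"].max(2).astype(float); S=sil(t,T*.97,.005,np.r_[x[:2],.0025],rot(x[2],0))
d=np.clip((v-57)/(103-57),0,1)*(S>.9); d[d<.2]=0
n,lab,st,cen=cv2.connectedComponentsWithStats((d>.3).astype(np.uint8)); i=1+np.argmax(st[1:,4]); d=d*cv2.dilate((lab==i).astype(np.uint8),np.ones((3,3)))
# top face only is bright: model thin
q,f=fit([t],[d],[x[0],x[1],x[2]],0,L,.002,fixz=.023); print("done(top face)",q.round(4),round(f,1),d.sum())
R=rot(x[2],0)[:2,:2]; print("done in tray frame mm",(R.T@(q[:2]-x[:2])*1000).round(1))
m=cover(s,[.51,.164,0]);
x2,f=fit([s],[m],[.51,.164,.108],0,T,.005,fixz=.0025); print("tray side",x2.round(4),round(f,1),m.sum())
o=telemetry.get_obs(); go(o,[.497,-.307],.835+np.pi/2,.06)
go(o,[.467,-.112],-.815,.06)
go(o,[.467,.112],.107+np.pi/2,.06)
E
```

```text
overhang 0.1734
tray [0.5123 0.1687 0.1024] 66.1 3917.578571428571
done(top face) [0.512  0.1684 0.0934] 33.5 268.02173913043475
done in tray frame mm [-0.3 -0.2]
tray side [  0.8667   2.2407 -27.392 ] 337.2 337.2247933884297
yaw units -2.47 (j6 1.35) shift units [6.459 0.308 3.421] axes x,y [0.67 0.74] [ 0.74 -0.67]
yaw units -1.94 (j6 1.35) shift units [ 8.701 -3.453  3.426] axes x,y [0.73 0.69] [ 0.69 -0.73]
yaw units 2.39 (j6 1.35) shift units [  5.322 -12.463   3.436] axes x,y [0.99 0.11] [ 0.11 -0.99]
```

```bash
python3 - <<'E'
from h import *
from bench import telemetry
o=telemetry.get_obs()
go(o,[.5081,-.3217],.832+np.pi/2,.05)
E
```

```text
yaw units -2.45 (j6 1.35) shift units [6.392 0.651 3.621] axes x,y [0.67 0.74] [ 0.74 -0.67]
```

Emit:
apply_moves(rows=[50,0,0,0,-0.82,50,0,0,0,-0.82,50,0,0,0,-0.81,50,0.9,0.1,0,0,50,0.9,0.1,0,0])

```text
clock: 0.72
eef_pos: [0.3373, -0.4759, 0.4041]
tcp_rot: [-2.874, -1.268, -0.0]
contact_force: [0.6, -0.5, 0.1]
width: 0.0496
grasp_force: 0.0
```

Emit:
apply_moves(rows=[50,0.92,0.1,0.4,0,50,0.92,0.1,0.8,0,50,0.92,0.1,0.8,0,50,0.92,0.1,0.8,0,50,0.91,0.15,0.82,0])

```text
clock: 1.35
eef_pos: [0.5126, -0.324, 0.2223]
tcp_rot: [2.873, 1.27, -0.0]
contact_force: [0.8, -1.2, 0.2]
width: 0.0499
grasp_force: 0.0
```

Emit:
apply_moves(rows=[50,0,0,0,0,50,0,0,0,0])

```text
clock: 1.6
eef_pos: [0.5117, -0.3255, 0.2238]
tcp_rot: [2.873, 1.271, -0.001]
contact_force: [-0.5, -0.3, -0.2]
width: 0.05
grasp_force: 0.0
```

```bash
python3 - <<'E'
from h import *
from bench import telemetry,eyes
o=telemetry.get_obs(); print(o["clock"],o["eef_pos"],o["width"],o["contact_force"])
go(o,[.5081,-.3217],.832+np.pi/2,.003)
a=[cv2.resize(eyes.camera("side")["img"][180:340,220:400],(540,480))[:,:,::-1]]
cv2.imwrite("pics/p2.png",a[0])
E
```

```text
1.6 [ 0.51170531 -0.325459    0.22382633] 0.04996190868421779 [-0.53744851 -0.28418542 -0.16910306]
yaw units 0.0 (j6 1.53) shift units [ 0.007 -0.104  0.957] axes x,y [0.67 0.74] [ 0.74 -0.67]
```

View pics/p2.png

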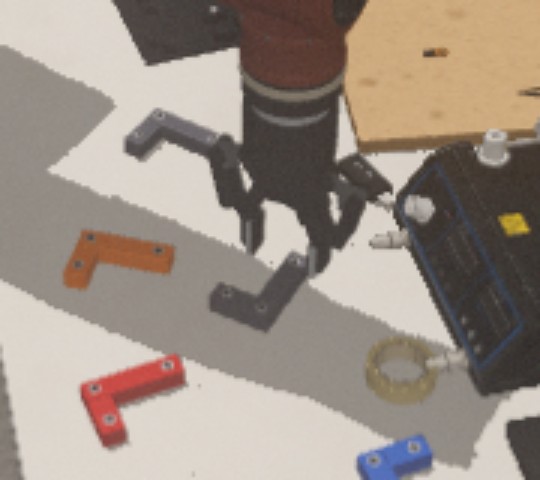

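The fingers straddle the long leg of bracket_a, at about (290,265) in the crop. I'll descend with a 5 mm correction, grip and lift.

Emit:
apply_moves(rows=[50,0,-0.1,0.5,0,50,0,0,0.46,0,50,0,0,0,0,15,0,0,0,0,15,0,0,0,0])

```text
clock: 2.28
eef_pos: [0.5085, -0.3229, 0.1779]
tcp_rot: [2.871, 1.268, 0.001]
contact_force: [-0.8, -0.0, -1.0]
width: 0.0181
grasp_force: 59.7
```

Emit:
apply_moves(rows=[15,0,0,0,0,15,0,0,0,0,15,0,0,-0.3,0,15,0,0,-0.7,0,15,0,0,-0.6,0])

```text
clock: 2.9
eef_pos: [0.5081, -0.322, 0.258]
tcp_rot: [2.873, 1.27, 0.001]
contact_force: [0.3, 0.7, -1.5]
width: 0.0185
grasp_force: 59.6
```

```bash
python3 - <<'E'
from h import *
from bench import telemetry,eyes
o=telemetry.get_obs(); print(o["clock"],o["eef_pos"],o["width"],o["contact_force"],o["grasp_force"])
g=np.array([-.004,-.018]); th=.10; R=rot(th,0)[:2,:2]
for k in(-.09,.09):
    n=np.array([.5123,.1687])+R@[0,k]; print(k,n.round(4)); go(o,n+R@g,th+np.pi/2)
E
```

```text
2.9 [ 0.50812787 -0.32199023  0.25796873] 0.01850838305311373 [ 0.26666971  0.66752275 -1.45035598] 59.62496995925903
-0.09 [0.5213 0.0791]
yaw units 4.88 (j6 1.53) shift units [ 9.830e-01 -7.596e+00 -7.000e-03] axes x,y [1.  0.1] [ 0.1 -1. ]
0.09 [0.5033 0.2583]
yaw units 4.88 (j6 1.53) shift units [ 9.8300e-01 -1.1196e+01 -1.1000e-02] axes x,y [1.  0.1] [ 0.1 -1. ]
```

Gripped: 59.6 N, and lifted about 80 mm. Joint 6 range (1.53 now, about 2.94 at nest_0, about 3.28 at nest_2) means bracket_a must go in nest_0.

Emit:
apply_moves(rows=[15,0,0,0,0.97,15,0,0,0,0.97,15,0,0,0,0.98,15,0,0,0,0.98,15,0,0,0,0.98])

```text
clock: 3.52
eef_pos: [0.5081, -0.322, 0.2568]
tcp_rot: [3.137, 0.15, 0.001]
contact_force: [0.2, -0.7, -1.7]
width: 0.0183
grasp_force: 59.7
```

Emit:
apply_moves(rows=[15,0.1,-0.7,0,0,15,0.1,-0.9,0,0,15,0.1,-0.9,0,0,15,0.1,-0.9,0,0,15,0.1,-0.9,0,0])

```text
clock: 4.15
eef_pos: [0.5114, -0.1042, 0.2569]
tcp_rot: [3.137, 0.157, 0.002]
contact_force: [0.2, 0.6, -1.5]
width: 0.0184
grasp_force: 59.7
```

Emit:
apply_moves(rows=[15,0.1,-0.9,0,0,15,0.1,-0.9,0,0,15,0.1,-0.8,0,0,15,0.1,-0.5,0,0,15,0,0,0,0])

```text
clock: 4.78
eef_pos: [0.5158, 0.0522, 0.2567]
tcp_rot: [3.137, 0.162, 0.001]
contact_force: [0.3, -1.5, -1.7]
width: 0.0184
grasp_force: 59.7
```

Emit:
apply_moves(rows=[15,0,0,0,0,15,0,0,0,0])

```text
clock: 5.03
eef_pos: [0.5159, 0.0498, 0.256]
tcp_rot: [3.137, 0.156, 0.0]
contact_force: [0.2, -0.2, -1.3]
width: 0.0184
grasp_force: 59.7
```

```bash
python3 - <<'E'
from h import *
from bench import telemetry,eyes
o=telemetry.get_obs(); print(o["clock"],o["eef_pos"],o["qpos"][5],o["width"],o["contact_force"],o["grasp_force"])
go(o,np.array([.5213,.0791])+rot(.1,0)[:2,:2]@[-.004,-.018],.1+np.pi/2)
t=eyes.camera("top");s=eyes.camera("side"); np.savez("pics/top1.npz",**t);np.savez("pics/side1.npz",**s)
A=cv2.resize(t["img"][180:260,130:260],(780,480))[:,:,::-1]
u=proj(s,[.52,.08,.09])[0].astype(int);print(u)
B=cv2.resize(s["img"][120:240,210:360],(600,480))[:,:,::-1]
cv2.imwrite("pics/p3.png",cv2.resize(np.hstack([A,B]),(800,279)))
E
```

```text
5.025 [0.51588057 0.04983671 0.25596714] 2.8860707116088378 0.018379020990441815 [ 0.21251736 -0.21428489 -1.34486525] 59.66225445270538
yaw units -0.01 (j6 2.89) shift units [ 0.086 -0.212 -0.   ] axes x,y [1.  0.1] [ 0.1 -1. ]
[281 166]
```

View pics/p3.png

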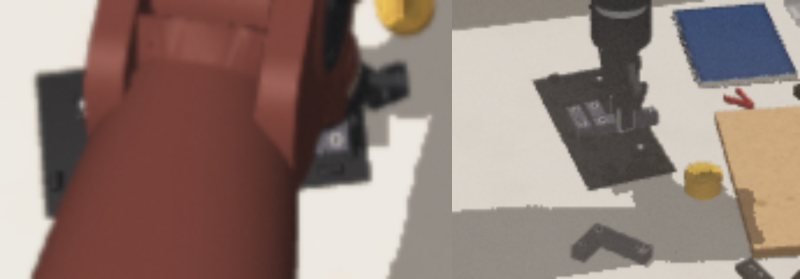

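The side view now shows the whole tray, with bracket_a held above its near end. I'll fit the tray and the held bracket in that view too.

```bash
python3 - <<'E'
from h import *
s=dict(np.load("pics/side1.npz"))
T=np.array([[-62,-138],[62,-138],[62,138],[-62,138]])/1000.
g=s["img"].astype(float);v=g.max(2)
m=((v<160)&(v-g.min(2)<35)).astype(float)
S=sil(s,T*1.08,.005,np.array([.5131,.171,.0025]),rot(.1,0)); sh=(v>100)&(v<175)
m=np.clip((215-v)/(215-85),0,1)*(S>0)
m[(v>105)&(v<170)&(cv2.morphologyEx(((v>105)&(v<170)).astype(np.uint8),cv2.MORPH_OPEN,np.ones((5,5)))>0)]=0
# ignore gripper: weight mask, excludes pixels of gripper above tray
w=np.ones_like(m); 
x,f=fit([s],[m],[.5131,.171,.1],0,T,.005,fixz=.0025); print("tray side",x.round(4),round(f,1),m.sum())
c=proj(s,np.c_[T@rot(x[2],0)[:2,:2].T+x[:2],np.full(4,.005)]).astype(np.float32)
o=cv2.resize(s["img"][120:240,210:360],(750,600),interpolation=cv2.INTER_CUBIC)[:,:,::-1].copy()
def dr(P,col):
    q=(proj(s,P)-[210,120])*5; cv2.polylines(o,[q.round().astype(int)],True,col,1)
tr=lambda p,y,pts,z:np.c_[pts@rot(y,0)[:2,:2].T+p,np.full(len(pts),z)]
dr(tr(x[:2],x[2],T,.005),(0,0,255)); dr(tr([.5123,.1687],.1,T,.005),(0,255,0))
# held a predicted from TCP (grip point -4,-18), top face z
p=np.array([.5159,.0498])-rot(.1,0)[:2,:2]@[-.004,-.018]
dr(tr(p,.1,L,.078+.018),(0,255,255)); dr(tr(x[:2],x[2],L,.023),(255,0,255))
cv2.imwrite("pics/p4.png",o)
E
```

```text
tray side [0.5149 0.174  0.0874] 145.6 1957.4846153846152
```

View pics/p4.png

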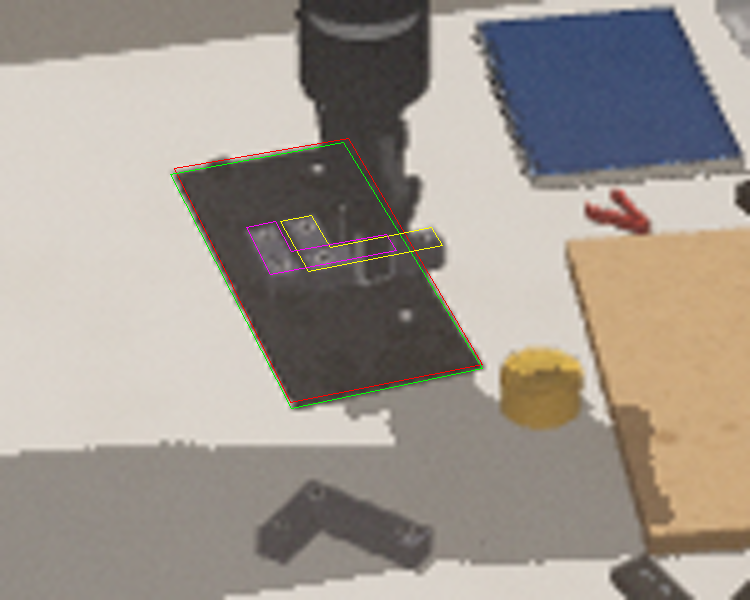

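```bash
python3 - <<'E'
from h import *
s=dict(np.load("pics/side1.npz")); g=cv2.resize(s["img"].max(2)[155:185,255:305].astype(np.float32),None,fx=4,fy=4,interpolation=cv2.INTER_CUBIC)
g=cv2.GaussianBlur(g,(0,0),2); mx=(g==cv2.dilate(g,np.ones((13,13))))
for y,x in zip(*np.where(mx)):
    if 90<g[y,x]<210:
        u=np.array([(x+.5)/4-.5+255,(y+.5)/4-.5+155]); print(u.round(1),((u-[210,120])*5).round(),g[y,x].round(),"z.023",onz(s,u,.023)[:2].round(4),"z.096",onz(s,u,.096)[:2].round(4))
p=np.array([.5159,.0498])-rot(.1,0)[:2,:2]@[-.004,-.018]; h=np.array([[-32,-18],[-32,18],[32,-18]])/1000
print("pred held holes",(h@rot(.1,0)[:2,:2].T+p).round(4).tolist()); print("nest1 holes avg",(h@rot(.1,0)[:2,:2].T+[.5136,.1713]).round(4).tolist())
E
```

```text
[269.6 164.6] [298. 223.] 130.0 z.023 [0.5045 0.1947] z.096 [0.484  0.0873]
[272.1 164.9] [311. 224.] 132.0 z.023 [0.5121 0.1914] z.096 [0.491  0.0843]
[261.9 166.4] [259. 232.] 131.0 z.023 [0.478  0.1905] z.096 [0.4594 0.0835]
[281.4 170.1] [357. 251.] 107.0 z.023 [0.5348 0.155 ] z.096 [0.5121 0.0505]
[272.9 171.4] [314. 257.] 135.0 z.023 [0.5067 0.1543] z.096 [0.4861 0.0499]
[288.1 171.4] [391. 257.] 90.0 z.023 [0.5543 0.1431] z.096 [0.5301 0.0395]
[281.1 172.1] [356. 261.] 107.0 z.023 [0.5315 0.1441] z.096 [0.509  0.0405]
[266.9 172.6] [284. 263.] 135.0 z.023 [0.4866 0.1519] z.096 [0.4674 0.0476]
[281.9 175.6] [359. 278.] 111.0 z.023 [0.5296 0.1245] z.096 [0.5072 0.0223]
[290.6 182.6] [403. 313.] 142.0 z.023 [0.5477 0.0811] z.096 [ 0.524  -0.0179]
pred held holes [[0.488, 0.047], [0.4844, 0.0828], [0.5517, 0.0534]]
nest1 holes avg [[0.4836, 0.1502], [0.48, 0.186], [0.5472, 0.1566]]
```

Held holes against prediction are off by (+0.6,+3) mm, and the done bracket is off by (+0.5,+3) mm. The same offset in both means the relative placement is consistent. Moving over nest_0 and lowering.

Emit:
apply_moves(rows=[15,0.11,-0.26,0,0,15,0,0,0.4,0,15,0,0,0.5,0,15,0,0,0.25,0,15,0,0,0,0])

```text
clock: 5.75
eef_pos: [0.5196, 0.0645, 0.1975]
tcp_rot: [-3.137, -0.158, 0.003]
contact_force: [0.3, -1.2, -1.6]
width: 0.018
grasp_force: 59.7
```

```bash
python3 - <<'E'
from h import *
from bench import telemetry
o=telemetry.get_obs(); print(o["eef_pos"],o["contact_force"]); go(o,[.5202,.0634],.098+np.pi/2,.010)
E
```

```text
[0.51962276 0.06446401 0.19745728] [ 0.27313629 -1.17615847 -1.57837013]
yaw units 0.02 (j6 2.91) shift units [0.01  0.022 0.289] axes x,y [1.  0.1] [ 0.1 -1. ]
```

Emit:
apply_moves(rows=[15,0,0.01,0.08,0,15,0,0,0.08,0,15,0,0,0.06,0,15,0,0,0.04,0,15,0,0,0,0])

```text
clock: 6.38
eef_pos: [0.52, 0.0636, 0.185]
tcp_rot: [3.138, 0.157, -0.0]
contact_force: [0.3, -0.0, -1.6]
width: 0.0184
grasp_force: 59.7
```

It slid between the blocks with no contact force. Releasing and retreating.

Emit:
apply_moves(rows=[15,0,0,0.04,0,15,0,0,0,0,30,0,0,0,0,30,0,0,0,0,30,0,0,0,0])

```text
clock: 7.0
eef_pos: [0.5201, 0.0636, 0.1834]
tcp_rot: [3.138, 0.157, 0.001]
contact_force: [0.5, -0.4, 0.8]
width: 0.0301
grasp_force: 0.0
```

Emit:
apply_moves(rows=[30,0,0,-0.3,0,30,0,0,-0.8,0,30,0,0,-0.9,0,30,0,0.9,0,0,30,0,0.9,0,0])

```text
clock: 7.62
eef_pos: [0.5294, -0.0267, 0.2854]
tcp_rot: [3.136, 0.16, 0.004]
contact_force: [0.7, -0.8, -0.4]
width: 0.0298
grasp_force: 0.0
```

Emit:
apply_moves(rows=[30,0,0.9,0,-1,30,0,0.5,0,-1,30,0,0,0,-1,30,0,0,0,-1,30,0,0,0,-1])

```text
clock: 8.25
eef_pos: [0.5398, -0.0951, 0.2844]
tcp_rot: [2.858, 1.302, 0.001]
contact_force: [-1.0, -0.1, 0.3]
width: 0.0302
grasp_force: 0.0
```

```bash
python3 - <<'E'
from h import *
from bench import telemetry,eyes
o=telemetry.get_obs(); print(o["clock"],o["eef_pos"],o["qpos"].round(2))
s=eyes.camera("side");t=eyes.camera("top")
np.savez("pics/side2.npz",**s);np.savez("pics/top2.npz",**t)
A=cv2.resize(t["img"][150:300,100:350],(800,480))
B=cv2.resize(s["img"][130:260,200:370],(400,306))
cv2.imwrite("pics/p5.png",np.vstack([cv2.resize(A,(480,288)),cv2.resize(B,(480,312))])[:,:,::-1])
# fit b again in both
E
```

```text
8.25 [ 0.5398219  -0.09505998  0.28443983] [-0.41 -0.04 -0.27  1.34 -0.    1.87]
```

View pics/p5.png

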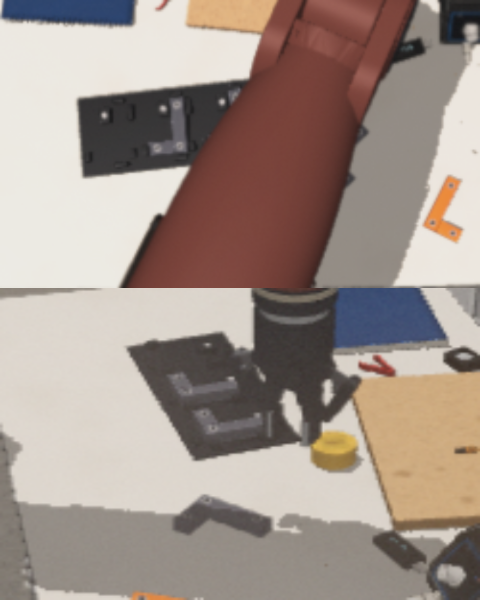

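bracket_a sits in place 0, parallel to bracket_done (side view, about (235,425)). Next is bracket_b. The tool can't tilt, so I'll pinch the toe across the short leg with a light grip and swing it up and over its y=-28 edge.

```bash
python3 - <<'E'
from h import *
from bench import telemetry
o=telemetry.get_obs()
s=dict(np.load("pics/side2.npz"))
go(o,[.4222,-.1087],-.815,.05)
E
```

```text
yaw units 0.64 (j6 1.88) shift units [-1.901 -1.416  1.224] axes x,y [0.73 0.69] [ 0.69 -0.73]
```

Emit:
apply_moves(rows=[40,0,0,0,0.64,40,-0.9,-0.7,0,0,40,-0.9,-0.7,0.3,0,40,-0.1,0,0.9,0,40,0,0,0,0])

```text
clock: 8.98
eef_pos: [0.4212, -0.1084, 0.2216]
tcp_rot: [-2.921, -1.15, 0.003]
contact_force: [-0.4, 0.9, -0.3]
width: 0.0399
grasp_force: 0.0
```

```bash
python3 - <<'E'
from h import *
from bench import telemetry
o=telemetry.get_obs();print(o["eef_pos"])
go(o,[.4222,-.1087],-.815,.004)
E
```

```text
[ 0.42117444 -0.10841854  0.22164581]
yaw units -0.04 (j6 1.84) shift units [0.012 0.021 0.893] axes x,y [0.73 0.69] [ 0.69 -0.73]
```

Emit:
apply_moves(rows=[40,0.01,0.02,0.5,0,40,0,0,0.39,0,24,0,0,0,0,20,0,0,0,0,20,0,0,0,0])

```text
clock: 9.6
eef_pos: [0.4242, -0.1096, 0.18]
tcp_rot: [2.92, 1.156, 0.002]
contact_force: [1.1, -0.6, -0.3]
width: 0.0201
grasp_force: 2.4
```

Emit:
apply_moves(rows=[19.7,0,0,0,0,19.7,0,0,0,0,19.7,0,0,0,0])

```text
clock: 9.98
eef_pos: [0.4241, -0.1096, 0.1798]
tcp_rot: [2.92, 1.156, 0.002]
contact_force: [-0.2, 0.1, 6.6]
width: 0.02
grasp_force: 6.2
```

Emit:
apply_moves(rows=[19.4,0,0,0,0,19.4,0,0,0,0])

```text
clock: 10.22
eef_pos: [0.4241, -0.1096, 0.1798]
tcp_rot: [2.92, 1.156, 0.002]
contact_force: [-0.5, 0.5, 6.5]
width: 0.0198
grasp_force: 10.3
```

Emit:
apply_moves(rows=[19.0,0,0,0,0,19.0,0,0,0,0])

```text
clock: 10.48
eef_pos: [0.4241, -0.1096, 0.1798]
tcp_rot: [2.92, 1.156, 0.002]
contact_force: [-0.7, 2.4, 7.7]
width: 0.019
grasp_force: 16.4
```

The grip force follows the commanded opening (2–16 N), so a light pivoting pinch works. Raise the toe along the first 30° of the arc with a light pinch, then fit the tilt from the side view.

Emit:
apply_moves(rows=[19.9,0,0,0,0,19.9,0.02,0,-0.1,0,19.9,0.06,0,-0.16,0,19.9,0.07,0,-0.12,0,19.9,0.08,0,-0.12,0])

```text
clock: 11.1
eef_pos: [0.4322, -0.1013, 0.2042]
tcp_rot: [2.921, 1.157, 0.0]
contact_force: [-0.2, -0.1, -0.5]
width: 0.0201
grasp_force: 2.9
```

```bash
cat >> h.py <<'E'
X=np.array([.686,-.728,0]);Y=np.array([-.728,-.686,0]);Z=np.array([0,0,-1.])
def tilt(c,grip,save=None,py=.024):
    """scan tilt about X so that toe-side pinch point (-32,py,0) is at grip (world), compare with dark pixels"""
    g=c["img"].astype(float);v=g.max(2)
    m=(v<118)&(v-g.min(2)<35)
    R0=np.c_[X,Y,Z]; res=[]
    for th in np.radians(np.arange(-20,185,5)):
        R=Ro.from_rotvec(X*th).as_matrix()@R0
        p=np.array(grip)-R@[-.032,py,0]
        S=sil(c,L,.018,p,R)>.5; ring=(cv2.dilate(S.astype(np.uint8),np.ones((5,5)))>0)&~S
        res.append((round((m[S].mean()-m[ring].mean()),3),round(np.degrees(th)),(R@[0,0,1])[2].round(2),(p+R@[0,-.028,0]).round(3)[2]))
    res.sort(key=lambda a:-a[0]); return res[:4]
E
python3 - <<'E'
from h import *
from bench import telemetry,eyes
o=telemetry.get_obs();print(o["clock"],o["eef_pos"],o["width"],o["grasp_force"],o["contact_force"])
s=eyes.camera("side");np.savez("pics/side3.npz",**s)
e=o["eef_pos"]; print(tilt(s,[e[0]+.006,e[1]+.006,e[2]-.171]))
s0=dict(np.load("pics/side2.npz")); print("ref flat",tilt(s0,[.428,-.104,.009]))
E
```

```text
11.1 [ 0.43223833 -0.10125138  0.20419454] 0.02007076865179547 2.8772450610995293 [-0.19115029 -0.12717209 -0.49490831]
[(np.float64(0.468), 120, np.float64(0.5), np.float64(0.078)), (np.float64(0.457), 125, np.float64(0.57), np.float64(0.076)), (np.float64(0.391), 115, np.float64(0.42), np.float64(0.08)), (np.float64(0.366), -20, np.float64(-0.94), np.float64(0.015))]
ref flat [(np.float64(0.796), 0, np.float64(-1.0), np.float64(0.009)), (np.float64(0.783), 5, np.float64(-1.0), np.float64(0.014)), (np.float64(0.713), 10, np.float64(-0.98), np.float64(0.018)), (np.float64(0.71), -5, np.float64(-1.0), np.float64(0.004))]
```

The scan sign is reversed (the edge stays down for negative angles), and -20° is at the scan limit. The load is 0.5 N, about half the weight, which suggests it is pivoting. Rescanning.

```bash
sed -i 's/np.arange(-20,185,5)/-np.arange(-10,190,5)/' h.py; python3 - <<'E'
from h import *
s=dict(np.load("pics/side3.npz")); e=np.array([ 0.43223833,-0.10125138,0.20419454])
for dz in(.169,.173): print(tilt(s,[e[0]+.006,e[1]+.006,e[2]-dz]))
E
```

```text
[(np.float64(0.64), -30, np.float64(-0.87), np.float64(0.009)), (np.float64(0.606), -35, np.float64(-0.82), np.float64(0.005)), (np.float64(0.447), -25, np.float64(-0.91), np.float64(0.013)), (np.float64(0.365), -40, np.float64(-0.77), np.float64(0.002))]
[(np.float64(0.634), -30, np.float64(-0.87), np.float64(0.005)), (np.float64(0.616), -25, np.float64(-0.91), np.float64(0.009)), (np.float64(0.451), -20, np.float64(-0.94), np.float64(0.013)), (np.float64(0.441), -35, np.float64(-0.82), np.float64(0.001))]
```

It tilted 30° as planned. Continuing the arc to vertical.

Emit:
apply_moves(rows=[19.9,0.1,0,-0.1,0,19.9,0.1,0,-0.09,0,19.9,0.12,0,-0.07,0,19.9,0.12,0,-0.06,0,19.9,0,0,0,0])

```text
clock: 11.78
eef_pos: [0.4484, -0.0861, 0.2199]
tcp_rot: [2.92, 1.158, 0.0]
contact_force: [-0.6, 0.2, -1.4]
width: 0.0197
grasp_force: 2.0
```

Emit:
apply_moves(rows=[19.9,0.14,0,-0.04,0,19.9,0.13,0,-0.02,0,19.9,0.14,0,0,0,19.9,0.14,0,0,0,19.9,0,0,0,0])

```text
clock: 12.4
eef_pos: [0.4684, -0.0672, 0.2226]
tcp_rot: [2.92, 1.158, 0.0]
contact_force: [0.3, 0.5, -0.0]
width: 0.0198
grasp_force: 2.2
```

```bash
python3 - <<'E'
from h import *
from bench import telemetry,eyes
o=telemetry.get_obs();print(o["clock"],o["eef_pos"],o["width"],o["grasp_force"],o["contact_force"])
s=eyes.camera("side");np.savez("pics/side4.npz",**s)
e=o["eef_pos"]
for d in(-.006,0,.006):
  for dz in(.165,.169,.173): print(d,dz,tilt(s,[e[0]+d*.728,e[1]+d*.686,e[2]-dz])[:3])
E
```

```text
12.4 [ 0.46840989 -0.06721188  0.22260384] 0.01979931510880713 2.2371433675289154 [ 0.25056856  0.52211451 -0.0065858 ]
-0.006 0.165 [(np.float64(0.634), -80, np.float64(-0.17), np.float64(0.006)), (np.float64(0.603), -75, np.float64(-0.26), np.float64(0.007)), (np.float64(0.515), -85, np.float64(-0.09), np.float64(0.006))]
-0.006 0.169 [(np.float64(0.689), -75, np.float64(-0.26), np.float64(0.003)), (np.float64(0.584), -70, np.float64(-0.34), np.float64(0.005)), (np.float64(0.539), -80, np.float64(-0.17), np.float64(0.002))]
-0.006 0.173 [(np.float64(0.712), -70, np.float64(-0.34), np.float64(0.001)), (np.float64(0.569), -75, np.float64(-0.26), np.float64(-0.001)), (np.float64(0.532), -65, np.float64(-0.42), np.float64(0.002))]
0 0.165 [(np.float64(0.673), -85, np.float64(-0.09), np.float64(0.006)), (np.float64(0.624), -90, np.float64(0.0), np.float64(0.006)), (np.float64(0.54), -80, np.float64(-0.17), np.float64(0.006))]
0 0.169 [(np.float64(0.705), -80, np.float64(-0.17), np.float64(0.002)), (np.float64(0.663), -85, np.float64(-0.09), np.float64(0.002)), (np.float64(0.564), -75, np.float64(-0.26), np.float64(0.003))]
0 0.173 [(np.float64(0.703), -75, np.float64(-0.26), np.float64(-0.001)), (np.float64(0.662), -80, np.float64(-0.17), np.float64(-0.002)), (np.float64(0.509), -70, np.float64(-0.34), np.float64(0.001))]
0.006 0.165 [(np.float64(0.623), -90, np.float64(0.0), np.float64(0.006)), (np.float64(0.618), -95, np.float64(0.09), np.float64(0.006)), (np.float64(0.562), -100, np.float64(0.17), np.float64(0.006))]
0.006 0.169 [(np.float64(0.681), -90, np.float64(0.0), np.float64(0.002)), (np.float64(0.635), -85, np.float64(-0.09), np.float64(0.002)), (np.float64(0.575), -95, np.float64(0.09), np.float64(0.002))]
0.006 0.173 [(np.float64(0.668), -85, np.float64(-0.09), np.float64(-0.002)), (np.float64(0.634), -80, np.float64(-0.17), np.float64(-0.002)), (np.float64(0.623), -90, np.float64(0.0), np.float64(-0.002))]
```

The tilt is about 80°. Carrying it over vertical and down the far side, mirroring the arc.

Emit:
apply_moves(rows=[19.9,0.18,0,0,0,19.9,0.14,0,0,0,19.9,0.14,0,-0.01,0,19.9,0.13,0,0.02,0,19.9,0.14,0,0.04,0])

```text
clock: 13.08
eef_pos: [0.4951, -0.0422, 0.2205]
tcp_rot: [2.921, 1.157, 0.001]
contact_force: [-0.9, 1.0, 3.8]
width: 0.0199
grasp_force: 2.9
```

```bash
python3 - <<'E'
from h import *
from bench import telemetry,eyes
o=telemetry.get_obs();print(o["clock"],o["eef_pos"],o["width"],o["grasp_force"],o["contact_force"])
s=eyes.camera("side");np.savez("pics/side5.npz",**s)
e=o["eef_pos"]
for d in(-.006,0,.006):
  for dz in(.167,.171): print(d,dz,tilt(s,[e[0]+d*.728,e[1]+d*.686,e[2]-dz])[:3])
E
```

```text
13.075 [ 0.49510589 -0.04218507  0.22045673] 0.01988548308975942 2.8992030769586563 [-0.94725345  1.02064607  3.78725569]
-0.006 0.167 [(np.float64(0.694), -85, np.float64(-0.09), np.float64(0.002)), (np.float64(0.685), -90, np.float64(0.0), np.float64(0.001)), (np.float64(0.595), -95, np.float64(0.09), np.float64(0.002))]
-0.006 0.171 [(np.float64(0.699), -85, np.float64(-0.09), np.float64(-0.002)), (np.float64(0.672), -80, np.float64(-0.17), np.float64(-0.002)), (np.float64(0.6), -90, np.float64(0.0), np.float64(-0.003))]
0 0.167 [(np.float64(0.683), -95, np.float64(0.09), np.float64(0.002)), (np.float64(0.674), -100, np.float64(0.17), np.float64(0.002)), (np.float64(0.58), -90, np.float64(0.0), np.float64(0.001))]
0 0.171 [(np.float64(0.665), -90, np.float64(0.0), np.float64(-0.003)), (np.float64(0.664), -95, np.float64(0.09), np.float64(-0.002)), (np.float64(0.601), -85, np.float64(-0.09), np.float64(-0.002))]
0.006 0.167 [(np.float64(0.699), -105, np.float64(0.26), np.float64(0.003)), (np.float64(0.692), -110, np.float64(0.34), np.float64(0.005)), (np.float64(0.616), -115, np.float64(0.42), np.float64(0.006))]
0.006 0.171 [(np.float64(0.672), -100, np.float64(0.17), np.float64(-0.002)), (np.float64(0.646), -105, np.float64(0.26), np.float64(-0.001)), (np.float64(0.602), -95, np.float64(0.09), np.float64(-0.002))]
```

The bracket is upright (about 95°), but its edge has started sliding toward the tray. I'll grip it firmly and carry it back to open bench at about (0.47,-0.14), then tip it over there.

Emit:
apply_moves(rows=[19.9,0,0,-0.06,0,18,0,0,0,0,15,0,0,0,0,15,0,0,-0.3,0,15,0,0,-0.3,0])

```text
clock: 13.75
eef_pos: [0.4947, -0.0426, 0.2545]
tcp_rot: [2.92, 1.157, 0.001]
contact_force: [0.6, -0.3, -1.2]
width: 0.0177
grasp_force: 60.8
```

Emit:
apply_moves(rows=[15,-0.5,0.3,0,0,15,-0.6,0.4,0,0,15,-0.6,0.4,0,0,15,0,0,0,0,15,0,0,0,0])

```text
clock: 14.38
eef_pos: [0.4706, -0.1407, 0.254]
tcp_rot: [2.921, 1.156, 0.001]
contact_force: [0.6, 0.8, -1.1]
width: 0.0179
grasp_force: 60.9
```

```bash
python3 - <<'E'
from h import *
from bench import telemetry,eyes
o=telemetry.get_obs();print(o["clock"],o["eef_pos"],o["width"],o["grasp_force"],o["contact_force"])
s=eyes.camera("side");np.savez("pics/side6.npz",**s)
e=o["eef_pos"]; R=[]
for d in(-.006,0,.006):
  for dz in(.163,.167,.171): R+=[(k[0],k[1],d,dz,k[3]) for k in tilt(s,[e[0]+d*.728,e[1]+d*.686,e[2]-dz])[:3]]
R.sort(key=lambda a:-a[0])
for q in R[:6]:print(*q)
A=cv2.resize(s["img"][180:260,240:340],(700,560),interpolation=cv2.INTER_CUBIC)[:,:,::-1]
cv2.imwrite("pics/p6.png",A)
E
```

```text
14.375 [ 0.47057531 -0.14073296  0.25402581] 0.017905286490922344 60.871474742889404 [ 0.57697885  0.8298656  -1.0636434 ]
0.685 -90 -0.006 0.163 0.039
0.685 -95 -0.006 0.163 0.039
0.68 -90 -0.006 0.167 0.035
0.679 -85 -0.006 0.167 0.035
0.673 -85 -0.006 0.171 0.031
0.672 -95 0 0.167 0.035
```

View pics/p6.png

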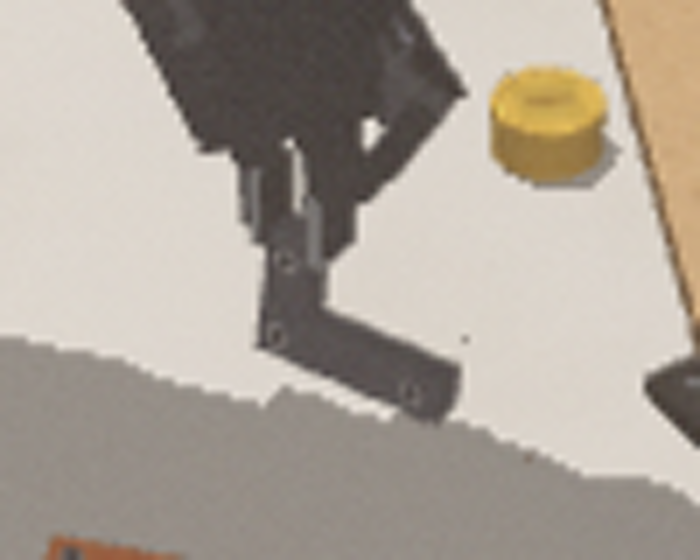

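The bracket hangs vertical, edge down, with free bench around it. Set it down standing, release, then push the top of the short leg over with closed fingers.

Emit:
apply_moves(rows=[15,0,0,0.4,0,15,0,0,0.22,0,15,0,0,0.03,0,15,0,0,0,0,19,0,0,0,0])

```text
clock: 15.05
eef_pos: [0.4705, -0.1407, 0.2209]
tcp_rot: [2.92, 1.157, 0.0]
contact_force: [0.5, -0.4, -1.9]
width: 0.0191
grasp_force: 26.6
```

Emit:
apply_moves(rows=[20.5,0,0,0,0,22,0,0,0,0,26,0,0,0,0,36,0,0,0,0,36,0,0,0,0])

```text
clock: 15.68
eef_pos: [0.4704, -0.1408, 0.2207]
tcp_rot: [2.921, 1.157, 0.0]
contact_force: [-0.1, 0.3, 0.6]
width: 0.0362
grasp_force: 0.0
```

Emit:
apply_moves(rows=[36,0,0,-0.3,0,36,0,0,-0.4,0,0,-0.4,0.05,0,0,0,-0.45,0.05,0,0,0,0,0,0,0])

```text
clock: 16.3
eef_pos: [0.4426, -0.1744, 0.2568]
tcp_rot: [2.921, 1.154, 0.001]
contact_force: [0.1, 1.0, 0.3]
width: -0.0
grasp_force: 0.0
```

```bash
python3 - <<'E'
from h import *
from bench import telemetry,eyes
o=telemetry.get_obs();print(o["clock"],o["eef_pos"],o["width"],o["contact_force"])
s=eyes.camera("side");np.savez("pics/side7.npz",**s)
R=[]
for d in(-.006,0,.006):
  for gx in (-.004,0,.004): R+=[(k[0],k[1],d,gx,k[3]) for k in tilt(s,[.4706+d*.728+gx*.69,-.1407+d*.686-gx*.73,.052])[:3]]
R.sort(key=lambda a:-a[0])
for q in R[:5]:print(*q)
E
```

```text
16.3 [ 0.4425646  -0.17440184  0.25680407] -3.4362814695356866e-05 [0.08942914 0.97621263 0.33594464]
0.707 -90 -0.006 -0.004 -0.0
0.692 -90 -0.006 0 -0.0
0.691 -95 -0.006 0 0.0
0.684 -95 -0.006 -0.004 0.0
0.678 -100 0 -0.004 0.001
```

It stands at 90°. Lowering the closed fingers behind it and pushing it over.

Emit:
apply_moves(rows=[0,0,0,0.45,0,0,0,0,0.43,0,0,0.2,0,0,0,0,0.2,0,0,0,0,0.2,0,0,0])

```text
clock: 16.98
eef_pos: [0.4659, -0.1525, 0.2129]
tcp_rot: [2.919, 1.157, 0.002]
contact_force: [-0.0, -0.4, 0.1]
width: 0.0001
grasp_force: 0.0
```

Emit:
apply_moves(rows=[0,0.2,0,0,0,0,0.2,0,0,0,0,0.2,0,0,0,0,0.2,0,0,0,0,0,0,0,0])

```text
clock: 17.6
eef_pos: [0.4942, -0.1252, 0.2116]
tcp_rot: [-2.92, -1.158, 0.0]
contact_force: [0.3, 0.3, 0.1]
width: -0.0003
grasp_force: 0.0
```

Emit:
apply_moves(rows=[0,0,0,-0.7,0,0,-0.8,0.8,0,0,0,-0.8,0.8,0,0,0,-0.5,0.8,0,0,0,0,0,0,0])

```text
clock: 18.23
eef_pos: [0.4991, -0.2881, 0.2464]
tcp_rot: [2.922, 1.151, -0.0]
contact_force: [0.6, 1.3, -0.4]
width: 0.0
grasp_force: 0.0
```

```bash
python3 - <<'E'
from h import *
from bench import telemetry,eyes
o=telemetry.get_obs();print(o["clock"],o["eef_pos"],o["contact_force"])
t=eyes.camera("top");s=eyes.camera("side");np.savez("pics/top8.npz",**t);np.savez("pics/side8.npz",**s)
p=[.50,-.115,.009]
for c,n in((t,"top"),(s,"side")):
    m=cover(c,p); x=min((fit([c],[m],[.50,-.115,-.815+d],mi,fixz=.009)+(mi,) for mi in(0,1) for d in(-.3,.3)),key=lambda a:a[1]); print(n,x[0].round(4),round(x[1],1),"mir",x[2],m.sum())
E
```

```text
18.225 [ 0.49913098 -0.28812948  0.24641886] [ 0.62436867  1.33152333 -0.44319453]
top [ 0.5139 -0.1476 -0.812 ] 24.7 mir 0 294.15714285714284
side [ 0.9605  2.2628 -1.6204] 3104.4 mir 0 3104.3884297520663
```

The top fit is excellent (24.7 px residual): bracket_b now lies right way round at (0.514,-0.148), yaw -0.812. Planning the grasp.

```bash
python3 - <<'E'
from h import *
from bench import telemetry
o=telemetry.get_obs();go(o,[.499,-.1551],-.812+np.pi/2,.05); print(o["qpos"])
E
```

```text
yaw units 10.44 (j6 1.64) shift units [-1.891 -1.788  0.469] axes x,y [ 0.69 -0.73] [-0.73 -0.69]
[-7.46576598e-01  6.15321597e-02 -2.35854139e-01  1.27444616e+00
  8.07471045e-05  1.64175381e+00]
```

Emit:
apply_moves(rows=[45,0,0,0,-0.95,45,0,0,0,-0.95,45,0,0,0,-0.95,45,0,0,0,-0.95,45,0,0,0,-0.95])

```text
clock: 18.95
eef_pos: [0.4995, -0.2836, 0.2468]
tcp_rot: [-2.327, -2.11, -0.0]
contact_force: [-0.6, 0.3, -0.6]
width: 0.045
grasp_force: 0.0
```

Emit:
apply_moves(rows=[45,0,0,0,-0.95,45,0,0,0,-0.95,45,0,0,0,-0.95,45,0,0,0,-0.95,45,0,0,0,-0.95])

```text
clock: 19.58
eef_pos: [0.4995, -0.2836, 0.2468]
tcp_rot: [-1.445, -2.789, -0.0]
contact_force: [0.6, 0.5, 0.2]
width: 0.0451
grasp_force: 0.0
```

Emit:
apply_moves(rows=[45,0,0,0,-1,45,0.9,0.8,0,0,45,0.9,0.8,0,0,45,0.09,0.19,0,0,45,0,0,0,0])

```text
clock: 20.2
eef_pos: [0.4996, -0.1537, 0.247]
tcp_rot: [1.237, 2.887, -0.001]
contact_force: [-0.2, -0.3, -0.4]
width: 0.0446
grasp_force: 0.0
```

```bash
python3 - <<'E'
from h import *
from bench import telemetry,eyes
o=telemetry.get_obs();print(o["clock"],o["eef_pos"],o["qpos"][5]);go(o,[.499,-.1551],-.812+np.pi/2,.004)
s=eyes.camera("side");np.savez("pics/side9.npz",**s)
E
```

```text
20.2 [ 0.49963282 -0.15371718  0.24695582] 0.26087667503417766
yaw units 0.01 (j6 0.26) shift units [-0.01  -0.028  1.399] axes x,y [-0.69  0.73] [0.73 0.69]
```

Emit:
apply_moves(rows=[45,0,-0.03,0.6,0,45,0,0,0.5,0,45,0,0,0.26,0,45,0,0,0,0,15,0,0,0,0])

```text
clock: 20.88
eef_pos: [0.4988, -0.1565, 0.1797]
tcp_rot: [1.241, 2.884, -0.001]
contact_force: [-0.8, -0.2, -0.1]
width: 0.0279
grasp_force: 0.0
```

Emit:
apply_moves(rows=[15,0,0,0,0,15,0,0,0,0,15,0,0,0,0,15,0,0,-0.6,0,15,0,0,-0.9,0])

```text
clock: 21.5
eef_pos: [0.4977, -0.1554, 0.2535]
tcp_rot: [-1.24, -2.884, -0.001]
contact_force: [0.3, -0.6, -0.7]
width: 0.0181
grasp_force: 59.1
```

```bash
python3 - <<'E'
from h import *
from bench import telemetry
o=telemetry.get_obs();print(o["eef_pos"])
th=.098;R=rot(th,0)[:2,:2]; n=np.array([.5136,.1713])+R@[0,.09]; print(n,n+R@[-.004,-.018]); go(o,n+R@[-.004,-.018],th+np.pi/2,.08)
E
```

```text
[ 0.49773626 -0.15544958  0.25348723]
[0.50479411 0.26086817] [0.50257448 0.24256316]
yaw units -6.07 (j6 0.26) shift units [-8.750e-01  7.913e+00  2.000e-03] axes x,y [-1.  -0.1] [-0.1  1. ]
```

Emit:
apply_moves(rows=[15,0,0,0,-1,15,0,0,0,-1,15,0,0,0,-1,15,0,0,0,-1,15,0,0,0,-1])

```text
clock: 22.12
eef_pos: [0.4984, -0.1558, 0.2539]
tcp_rot: [0.09, 3.14, -0.0]
contact_force: [-0.4, 0.5, -1.8]
width: 0.0182
grasp_force: 59.2
```

Emit:
apply_moves(rows=[15,0,0,0,-0.8,15,0,0.2,0,-0.27,15,-0.1,0.9,0,0,15,-0.1,0.9,0,0,15,-0.1,0.9,0,0])

```text
clock: 22.75
eef_pos: [0.4992, -0.0082, 0.2539]
tcp_rot: [-0.151, 3.138, -0.0]
contact_force: [0.4, -0.7, -1.4]
width: 0.0183
grasp_force: 59.2
```

Emit:
apply_moves(rows=[15,-0.1,0.9,0,0,15,-0.1,0.9,0,0,15,-0.1,0.9,0,0,15,-0.1,0.9,0,0,15,-0.1,0.9,0,0])

```text
clock: 23.38
eef_pos: [0.5017, 0.2183, 0.2539]
tcp_rot: [-0.152, 3.138, 0.0]
contact_force: [0.8, 0.3, -0.9]
width: 0.018
grasp_force: 59.2
```

Emit:
apply_moves(rows=[15,-0.07,0.5,0,0,15,0,0,0,0,15,0,0,0,0])

```text
clock: 23.75
eef_pos: [0.5031, 0.2413, 0.2536]
tcp_rot: [0.154, -3.138, 0.001]
contact_force: [0.3, 0.1, -0.9]
width: 0.018
grasp_force: 59.2
```

```bash
python3 - <<'E'
from h import *
from bench import telemetry,eyes
o=telemetry.get_obs();print(o["clock"],o["eef_pos"],o["width"],o["grasp_force"])
go(o,[.5026,.2426],.098+np.pi/2,.022)
s=eyes.camera("side");np.savez("pics/side10.npz",**s)
# held holes in side view vs prediction
zt=o["eef_pos"][2]-.1797+.018+.0007
p=o["eef_pos"][:2]-rot(.098,0)[:2,:2]@[-.004,-.018]; h=np.array([[-32,-18],[-32,18],[32,-18]])/1000
H=np.c_[h@rot(.098,0)[:2,:2].T+p,[zt]*3]; U=proj(s,H); print("pred",H.round(4).tolist(),U.round(1).tolist())
x0,y0=(U.mean(0)-[24,20]).astype(int); g=cv2.resize(s["img"].max(2)[y0:y0+40,x0:x0+48].astype(np.float32),None,fx=4,fy=4,interpolation=cv2.INTER_CUBIC)
g=cv2.GaussianBlur(g,(0,0),2); mx=(g==cv2.dilate(g,np.ones((13,13))))
for y,x in zip(*np.where(mx)):
    if 85<g[y,x]<215:
        u=np.array([(x+.5)/4-.5+x0,(y+.5)/4-.5+y0]); print(u.round(1),g[y,x].round(),onz(s,u,zt)[:2].round(4))
E
```

```text
23.75 [0.50307064 0.2413048  0.25361456] 0.01801432297606061 59.2440140247345
yaw units -0.0 (j6 0.12) shift units [0.007 0.027 1.172] axes x,y [-1.  -0.1] [-0.1  1. ]
pred [[0.4752, 0.2386, 0.0926], [0.4717, 0.2744, 0.0926], [0.5389, 0.2448, 0.0926]] [[257.5, 140.4], [254.4, 134.9], [276.3, 137.1]]
[242.4 116.6] 136.0 [0.4538 0.4041]
[249.9 116.6] 134.0 [0.4789 0.3982]
[255.6 116.6] 134.0 [0.4982 0.3937]
[273.9 116.6] 133.0 [0.5595 0.3793]
[280.9 116.6] 133.0 [0.583  0.3737]
[285.4 118.4] 133.0 [0.5953 0.3582]
[279.9 118.6] 133.0 [0.5766 0.3609]
[247.4 118.9] 133.0 [0.4678 0.3847]
[237.6 119.9] 134.0 [0.4342 0.3854]
[255.9 119.9] 133.0 [0.4949 0.3712]
[273.9 121.1] 135.0 [0.5529 0.3488]
[246.1 121.4] 133.0 [0.4607 0.3687]
[256.9 121.6] 133.0 [0.496  0.3587]
[254.4 122.1] 134.0 [0.4871 0.3573]
[242.4 122.4] 136.0 [0.4472 0.3648]
[237.6 123.6] 134.0 [0.4302 0.3601]
[247.1 125.6] 135.0 [0.4591 0.3396]
[279.4 125.9] 213.0 [0.5642 0.3131]
[283.1 125.9] 213.0 [0.5765 0.3102]
[276.6 126.6] 213.0 [0.5542 0.3104]
[256.4 128.9] 212.0 [0.4853 0.3114]
[275.9 129.6] 214.0 [0.5475 0.2917]
[250.6 
[... 1092 characters left out ...]
 [0.4067 0.2144]
[263.4 146.9] 214.0 [0.4861 0.1957]
[273.1 147.1] 213.0 [0.5159 0.1871]
[282.6 147.1] 212.0 [0.5452 0.1802]
[257.6 147.9] 214.0 [0.4673 0.194 ]
[265.6 148.1] 214.0 [0.4916 0.1868]
[267.9 148.1] 214.0 [0.4985 0.1851]
[260.1 149.1] 214.0 [0.4736 0.185 ]
[262.1 149.1] 214.0 [0.4797 0.1835]
[254.4 149.4] 214.0 [0.4556 0.1877]
[251.9 149.9] 215.0 [0.4475 0.1866]
[281.9 150.6] 214.0 [0.5384 0.1606]
[238.9 150.9] 213.0 [0.4067 0.1902]
[249.1 151.1] 213.0 [0.4378 0.1814]
[246.4 152.1] 214.0 [0.4284 0.1776]
[273.1 153.1] 132.0 [0.5086 0.1528]
[283.9 153.4] 213.0 [0.541  0.1436]
[239.6 155.1] 213.0 [0.4051 0.1654]
[242.9 155.6] 213.0 [0.4144 0.1603]
[284.9 156.4] 212.0 [0.5402 0.1262]
```

The one visible hole agrees within about 1 px, and the pinch fixes the rest. Lowering in stages while watching the force.

Emit:
apply_moves(rows=[15,0.01,0.03,0.4,0,15,0,0,0.5,0,15,0,0,0.22,0,15,0,0,0,0,15,0,0,0,0])

```text
clock: 24.42
eef_pos: [0.503, 0.2429, 0.1983]
tcp_rot: [-0.154, 3.137, 0.0]
contact_force: [0.2, 0.6, -1.6]
width: 0.0183
grasp_force: 59.2
```

```bash
python3 - <<'E'
from h import *
from bench import telemetry
o=telemetry.get_obs();print(o["eef_pos"],o["contact_force"]); go(o,[.5026,.2426],.098+np.pi/2,.011)
E
```

```text
[0.50302205 0.24289327 0.19834976] [ 0.17028408  0.57843841 -1.55252421]
yaw units -0.0 (j6 0.12) shift units [ 0.009 -0.005  0.287] axes x,y [-1.  -0.1] [-0.1  1. ]
```

Emit:
apply_moves(rows=[15,0.01,0,0.08,0,15,0,0,0.08,0,15,0,0,0.05,0,15,0,0,0.04,0,15,0,0,0,0])

```text
clock: 25.05
eef_pos: [0.5022, 0.2429, 0.1852]
tcp_rot: [-0.154, 3.138, -0.0]
contact_force: [0.2, -0.5, -0.0]
width: 0.0181
grasp_force: 59.3
```

Emit:
apply_moves(rows=[15,0,0,0.02,0,15,0,0,0,0,24,0,0,0,0,30,0,0,0,0,30,0,0,0,0])

```text
clock: 25.68
eef_pos: [0.5022, 0.2429, 0.184]
tcp_rot: [0.154, -3.138, 0.0]
contact_force: [-0.2, -0.1, 0.2]
width: 0.0298
grasp_force: 0.0
```

Emit:
apply_moves(rows=[30,0,0,-0.3,0,30,0,0,-0.8,0,30,0,0,-0.9,0,30,0,-0.9,0,0,30,0,-0.9,0,0])

```text
clock: 26.3
eef_pos: [0.5113, 0.1527, 0.2862]
tcp_rot: [-0.156, 3.135, -0.0]
contact_force: [0.2, 0.4, -0.9]
width: 0.0304
grasp_force: 0.0
```

Emit:
apply_moves(rows=[30,0,-1,0,0,30,0,-1,0,0,30,0,-1,0,0,30,0,-1,0,0,30,0,-1,0,0])

```text
clock: 26.92
eef_pos: [0.5356, -0.0972, 0.2855]
tcp_rot: [-0.154, 3.136, -0.001]
contact_force: [0.3, 0.3, -0.3]
width: 0.0303
grasp_force: 0.0
```

Emit:
apply_moves(rows=[30,0,-1,0,0,30,0,-1,0,0,30,0,-1,0,0,30,0,-1,0,0,30,0,0,0,0])

```text
clock: 27.55
eef_pos: [0.5549, -0.2978, 0.2849]
tcp_rot: [-0.148, 3.137, -0.002]
contact_force: [-0.5, 0.3, 0.2]
width: 0.0298
grasp_force: 0.0
```

```bash
python3 - <<'E'
from h import *
from bench import telemetry,eyes
o=telemetry.get_obs();print(o["clock"],o["eef_pos"],o["contact_force"])
s=eyes.camera("side");t=eyes.camera("top")
A=cv2.resize(t["img"][180:260,130:250],(600,400),interpolation=cv2.INTER_CUBIC);cv2.imwrite("pics/p10.png",np.vstack([A,cv2.resize(s["img"][140:210,240:390],(600,200),interpolation=cv2.INTER_CUBIC)])[:,:,::-1])
v=t["img"].max(2).astype(float); d0=np.clip((v-57)/46,0,1); d0[d0<.2]=0
R=rot(.1,0)[:2,:2]; res=[]
for k in(-.09,0,.09):
    n=np.array([.5123,.1687])+R@[0,k]; W=sil(t,L*1.12,.002,np.r_[n,.023],rot(.1,0))>0
    q,f=fit([t],[d0*W],[n[0],n[1],.1],0,L,.002,fixz=.023); print(k,q.round(4),round(f,1),"in tray frame mm",(R.T@(q[:2]-[.5123,.1687])*1000).round(1))
E
```

```text
27.55 [ 0.55485491 -0.29776411  0.28493659] [-0.45505396  0.25930663  0.21881296]
-0.09 [0.5223 0.0795 0.0968] 41.1 in tray frame mm [  1.1 -89.7]
0 [0.5123 0.1687 0.0993] 33.9 in tray frame mm [-0. -0.]
0.09 [0.5016 0.258  0.1088] 35.1 in tray frame mm [-1.7 89.9]
```

View pics/p10.png

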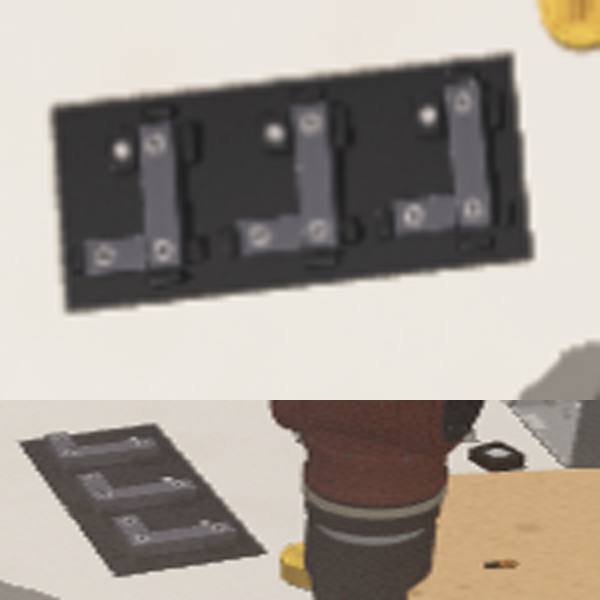

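All three brackets lie flat with the same hand, at holes (163,250), (318,230) and (472,208) in the top crop. The fits are within 2 mm of the places. Handing in.

```bash
python3 -c "
from bench import order
print(order.hand_in())"
```

```text
the job is handed in; nothing more can be done
None
```

I handed the job in after about 28 s of robot time, but the hand-in returned no pass/fail result. bracket_a is in place 0 and bracket_b, turned over, is in place 2; both are right way round and within 2 mm of their places by my last camera fit, and bracket_done has not moved.

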